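# Start a screw cap on a control unit's port without crossing its thread

### The job

Close the upright round port of the grey control unit: pick up the loose six-sided cap, set it straight on the threaded neck and screw it fully home clockwise, then let go of it. Start the thread gently by feel: if the cap binds early, while it still stands high, its thread is crossed, so stop at once, turn it back anticlockwise until it drops in, and start again; never wrench the port round in its soft rubber mount or bear down hard on it. Leave the battery, the small relay box and the larger round cap where they are.

Things in the scene. Friction and masses are not known exactly. Their poses are not given: they have to be found in the camera images.
- cap_mid (a point): Centre, half-way up on the axis, of the loose hex cap: plain black plastic, closed top, open end down, 40 mm tall, 60 g, six flats 40 mm apart, each 23 mm wide. z points up; x is square to one pair of flats, the other pairs follow every 60 degrees. Grip two opposite flats, about 4 mm above this point.
- cap: The same hex cap; origin at the centre of its open lower edge, axes as above. Three lugs, 3.5 mm wide and 4 mm tall, stick inward at that edge 120 degrees apart, one on the x axis; the bore between them is 25.2 mm.
- unit: The fixed grey control unit that carries the port, a box 130 x 110 mm, its top 43 mm above the bench; origin at the centre of its underside, right below the port.
- port (a point): Foot of the port's aluminium neck, on its upright axis, level with the unit's top. Fully home, the cap's centre is 26 mm above this point and its lower edge 6 mm. The neck is sprung: it sinks up to 5 mm with the cap, about 1 N per mm after the first newton. This point's yaw does not tell how the thread is turned: that differs every time.
- neck_tip (a point): Top of the neck, 27 mm above its foot: a smooth pilot 23 mm in diameter, tapered over the top 5 mm; 9.5 mm below this point begins a right-hand three-start thread, 31 mm in diameter, alike every 120 degrees. Turned anticlockwise (from above) under light pressure, a cap on the thread drops within 120 degrees: several mm into a real start, or 1 to 3 mm into a false one.
- thread (a point): On the axis, half-way up the thread. In a real start the cap's centre is 29 mm above the foot; from there it turns freely clockwise (under 0.1 N m), sinks 3 mm in 60 degrees, stops firmly after 65 to 85. Elsewhere, turned clockwise, it drops into a real start within 40 degrees or binds within 80, its centre 33 mm or more up. Turned back it rides up; a real start follows within 100 degrees.
- port_twist (a joint): How far the neck is twisted round in its rubber mount, rad, positive clockwise from above, 0 at rest; it springs back with 3 N m per rad, so it tells the screwing torque. More than 0.2 rad (0.6 N m) either way damages it.
- battery_mid (a point): Centre of a black block battery, 65 x 150 x 92 mm, 2.2 kg, that stands on the bench: to be left alone.
- relay_mid (a point): Centre of a small black relay box, 60 x 45 x 24 mm, on the bench: to be left alone.
- big_cap_mid (a point): Centre of another plain black cap, round, 60 mm in diameter and 26 mm tall, too large for this port: to be left alone.
Mind the look-alikes: they are no part of the job. What is shaped like the cap but purple or red is not meant.

How it is judged:
By the outcome, as a careful person would: the job done as asked, in the order asked, and still so for the second after the job is handed in, with the robot touching nothing.
It also fails if it takes over 72 s, if anything falls off the work surface, if the arm or the gripper's body presses on something with over 40 N, if the wrist force passes 120 N, or if a joint passes its speed limit or range.

### The arm

A 6-joint arm with a two-finger parallel gripper is mounted at the origin on the work surface. World frame = base frame: x ahead of the robot, y to its left, z up, the work surface at z = 0. Lengths are in m, angles in degrees, forces in N, time in s.
With the tool pointing down it reaches from about 0.4 to 0.825 m from the base axis. Payload 7 kg.
Tool frame: the origin (TCP) lies at the very end of the fingers, on their centre line; the grasp point (between the pads) lies 19 mm behind it (r.grasp_offset is the z of the grasp point in the tool frame, in m); z points along the fingers, y is the direction in which the jaws open and shut (so a half turn about z gives the same grasp; the last joint's range is limited). The gripper opens to 88 mm and grips with 3 to 60 N. Pads are 19 mm wide; open, the fingers measure 130 mm over their backs; the gripper's body (78 mm by 193 mm) begins 47 mm behind the grasp point.
Start: joints at [-46.69, 20.546, 0.682, 0, -70.136, -16.507], TCP at [0.304, -0.602, 0.196] pointing down, gripper open.
Joint ranges: [-176.03, 176.03], [-82.01, 121.73], [-58.28, 71.71], [-173.87, 95.51], [-174.79, -0.11], [-173.66, 173.66]. Speed limits (degrees/s): [136.94, 136.94, 172.46, 180, 180, 180].

### API

Orientations are given as [roll, pitch, yaw] about the fixed x, y, z axes, in that order (R = Rz(yaw) Ry(pitch) Rx(roll)).
In Python, from plant import r, capture, calibration, order gives the robot as it stands.
- The arm moves only by the tool servo_tool, never from a script. Its arguments are lists of equal length, an entry for each row: "grip": the closure, from -1 (fully open) to 1 (shut), so that 0 is half open; "translation": the shift along the tool's x, y, z in m, a list of three; "turn": the turn about the tool's z in rad. A call has 1 to 10 rows; each row is the pose to reach, as a shift and turn from the pose commanded when the call began, along the tool's axes at that moment; what a row does not reach only later rows make up. A row lasts 1/12 s, in which the tool goes at most 41.7 mm and 7.16 degrees, less where a joint would pass 70% of its speed; a pose out of reach is approached as far as the arm can. A call with a gripper value outside its range is refused whole. The fingers move at their own pace and stop on an object; "newtons" is the grip in N (left out, the last holds). Time passes only in rows, so rows that repeat a pose let the fingers close. It gives the time, the measured TCP pose, the force and the opening at its end, in the units of the state.
- r.get_state(): the state, without advancing time (a new reading comes with each control period).
- capture(name): name is "scene" or "top" or "wrist"; returns (picture, depth): 420x560x3 uint8, blue, green, red; 420x560 float32, m along the optical axis (not along the pixel's ray), 0 where there is no reading.
- calibration(name): a dict with "fx", "fy", "cx", "cy" (pixels), "view" (4x4, takes a point from world to camera coordinates). Camera axes: x right, y up, looking along -z (the intrinsics and any distortion apply to the point x, -y, -z); pixel columns grow to the right and rows downward; lengths in m; the calibration is good to about 2 mm. A picture is of the moment at which its call begins: read the wrist's pose just before it. calibration takes no time and is no camera call; for the wrist camera it gives the pose at the moment of the call.
- order.close_job(): hands the job in, once; it reports no verdict.
The state is a dict: "time_s": time; "joints": joint angles; "qd": joint speeds; "joint_torque": joint torques, N m; "tcp_pos": TCP position; "eef_rot": TCP orientation; "contact_force": force on the tool from outside, world axes, zero at the start; "moment": the same for the moment, N m; "gripper_width": finger opening in m.
Only numpy, scipy, OpenCV 4.12 (cv2) and the standard library are available. Lean on these libraries where they do the work, as an engineer would, in place of code of your own. Each camera call takes 0.05 s, during which the arm holds its last target.

## Working session

There is one attempt and no reset: what is moved stays moved. The work goes in short steps, Python scripts to look and compute and a tool call to move; the robot and the scene stay as the last step left them, time stands still between calls to the robot, and variables do not carry over. Pictures are saved under pics/ and viewed, and the job is handed in when it is done.

Besides the shell and the picture viewer there is one more tool, called after "Emit:" as name([rows], argument=value, ...), one row to a line, values as JSON. servo_tool: Moves the arm, as the interface text tells. Its arguments: {"type":"object","properties":{"grip":{"type":"array","items":{"type":"number"}},"translation":{"type":"array","items":{"type":"array","items":{"type":"number"}}},"turn":{"type":"array","items":{"type":"number"}},"newtons":{"type":"number"}},"required":["grip","translation","turn"]}

```bash
ls; mkdir -p pics
python3 - <<'E'
from plant import r,capture,calibration,order
import cv2,numpy as np
print(r.get_state(), r.grasp_offset)
for n in("scene","top","wrist"):
    c=calibration(n); print(n,c)
    p,d=capture(n); cv2.imwrite(f"pics/{n}0.png",p); np.savez(f"{n}0.npz",p=p,d=d,**{k:np.array(v) for k,v in c.items()})
E
```

```text
pics
{'time_s': 0.0, 'joints': array([-4.66919899e+01,  2.05899659e+01,  6.35248962e-01, -2.12566848e-02,
       -7.01334431e+01, -1.65064435e+01]), 'qd': array([0.02527581, 0.00188632, 0.03690508, 0.0278681 , 0.04937096,
       0.07014719]), 'joint_torque': array([-9.36293945e-04, -5.82717204e+01,  2.93064594e+01,  6.99743316e+00,
        6.87775886e-03, -1.53573164e-04]), 'tcp_pos': array([ 0.30410801, -0.60203762,  0.19484692]), 'eef_rot': array([ 1.79909795e+02, -5.89158923e-03, -1.53205668e+02]), 'contact_force': array([0.73460133, 0.23595203, 0.03487652]), 'moment': array([ 0.01270839,  0.053256  , -0.01147321]), 'gripper_width': 0.08752881123193716} -0.0188
scene {'fx': 540.0579007820065, 'fy': 540.0579007820065, 'cx': 267.9768432322646, 'cy': 200.9590226858068, 'view': array([[-0.17742568,  0.9840015 ,  0.01616091,  0.10048005],
       [-0.56959541, -0.11606771,  0.81368873,  0.26558507],
       [ 0.80254669,  0.1351641 ,  0.58107613, -1.47624838],
       [ 0.        ,  0.        ,  0.        ,  1.        ]])}
top {'fx': 404.2269232411251, 'fy': 404.2269232411251, 'cx': 282.87497176103983, 'cy': 205.69792169602385, 'view': array([[ 0.00777018, -0.99994917, -0.00642549,  0.00647396],
       [ 0.99205992,  0.00690194,  0.12557656, -0.57501634],
       [-0.12552582, -0.00735022,  0.99206312, -0.66971987],
       [ 0.        ,  0.        ,  0.        ,  1.        ]])}
wrist {'fx': 295.7078870127914, 'fy': 295.7078870127914, 'cx': 277.51417164765815, 'cy': 207.19479129217464, 'view': array([[-0.45028503,  0.89288163,  0.00240609,  0.67363684],
       [-0.8502687 , -0.42796941, -0.30640713,  0.03901731],
       [-0.27255557, -0.14001636,  0.95189752, -0.3928542 ],
       [ 0.        ,  0.        ,  0.        ,  1.        ]])}
```

View pics/scene0.png

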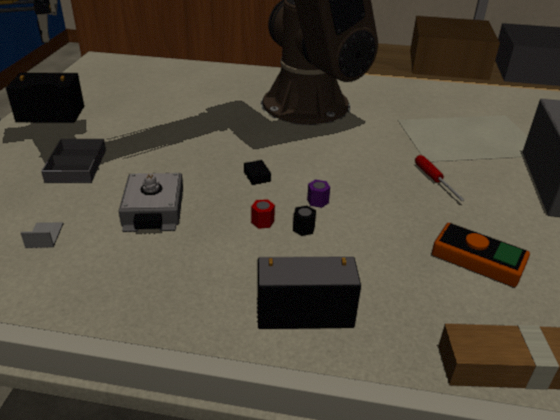

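View pics/top0.png

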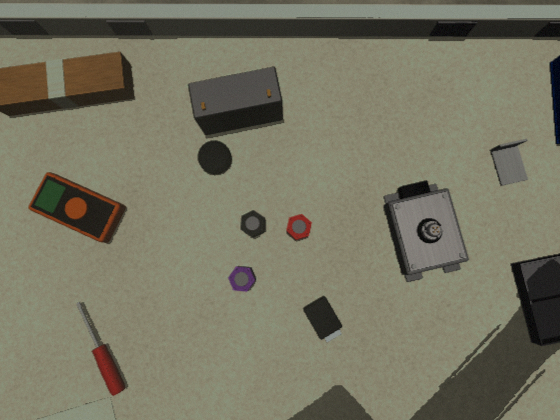

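View pics/wrist0.png

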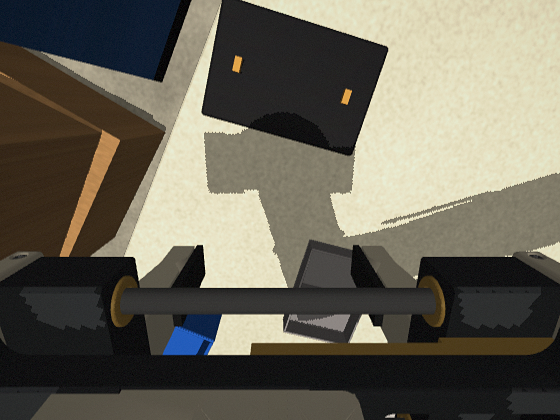

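In the top view the hex shapes are at (253,224) black, (299,227) red and (241,279) purple. The round black cap is at (214,157) and the relay box at (323,318). The black hex fits the description. I'll confirm it in a crop and measure it.

```bash
cat > h.py <<'E'
import numpy as np,cv2
def deproj(c,u,v,d):
    x=(u-c['cx'])/c['fx']*d; y=(v-c['cy'])/c['fy']*d
    V=np.array(c['view']); P=np.stack([x,-y,-d],-1)
    return (P-V[:3,3])@V[:3,:3]
def cloud(c,d):
    v,u=np.mgrid[:d.shape[0],:d.shape[1]]
    return deproj(c,u.astype(float),v.astype(float),d.astype(float))
E
python3 - <<'E'
from h import *
z=dict(np.load("top0.npz")); d=z['d'];p=z['p']
P=cloud(z,d)
for n,(u,v) in dict(cap=(253,224),red=(299,227),pur=(241,279),big=(214,157),port=(431,231),ut=(415,250),bench=(350,150),relay=(322,315)).items(): print(n,P[v,u].round(4),d[v,u])
c1=cv2.resize(p[190:260,215:325],None,fx=7,fy=7,interpolation=cv2.INTER_CUBIC)
c2=cv2.resize(p[175:285,375:485],None,fx=5,fy=5,interpolation=cv2.INTER_CUBIC)
cv2.imwrite("pics/c1.png",c1);cv2.imwrite("pics/c2.png",c2)
# cap top points
def reg(u0,u1,v0,v1,zl,zh):
    q=P[v0:v1,u0:u1].reshape(-1,3); return q[(q[:,2]>zl)&(q[:,2]<zh)]
q=reg(235,272,205,243,.034,.046); print(len(q),q.mean(0)); 
print(cv2.minAreaRect((q[:,:2]*1000).astype(np.float32)))
h=cv2.convexHull((q[:,:2]*1000).astype(np.float32))[:,0]; print(h.round(1).tolist())
# widths by direction
for a in range(0,60,3):
    w=[]
    for k in range(3):
        t=np.radians(a+60*k); s=q[:,:2]@[np.cos(t),np.sin(t)]; w.append(np.ptp(s)*1000)
    print(a,np.round(w,1),end='; ')
q=reg(375,480,175,285,.036,.05); print('\nunit',len(q),q[:,2].mean(),cv2.minAreaRect((q[:,:2]*1000).astype(np.float32)))
q=reg(400,460,200,265,.052,.09);print(len(q)); 
for zz in np.arange(.05,.085,.003):
    s=q[(q[:,2]>zz)&(q[:,2]<zz+.003)]
    if len(s):print(zz,len(s),s.mean(0).round(4),s.min(0).round(4),s.max(0).round(4))
E
```

```text
cap [0.5422 0.0621 0.0399] 0.6986124
red [ 0.5376 -0.0174  0.0408] 0.69655263
pur [0.4486 0.0805 0.0431] 0.68389285
big [0.6636 0.1354 0.027 ] 0.72727495
port [ 0.5304 -0.2333  0.0708] 0.66438043
ut [ 0.4996 -0.2145  0.0443] 0.68694204
bench [ 0.6851 -0.1134  0.0008] 0.7541166
relay [ 0.3877 -0.0579  0.0231] 0.69502664
467 [0.54411486 0.06404194 0.04089467]
((544.12255859375, 64.28779602050781), (39.97957992553711, 43.909996032714844), 26.860248565673828)
[[566.5999755859375, 64.19999694824219], [561.2999877929688, 74.5999984741211], [557.7000122070312, 81.4000015258789], [555.7999877929688, 82.9000015258789], [543.7000122070312, 84.5], [540.4000244140625, 84.5], [535.0999755859375, 84.30000305175781], [533.5, 82.69999694824219], [531.7000122070312, 80.9000015258789], [521.5999755859375, 65.4000015258789], [526.5999755859375, 54.70000076293945], [528.4000244140625, 51.400001525878906], [532.4000244140625, 44.900001525878906], [537.2999877929688, 44.79999923706055], [540.5, 44.70000076293945], [545.7000122070312, 44.70000076293945], [549.2000122070312, 44.79999923706055], [554.5, 44.9
[... 945 characters left out ...]
900000000000001 51 [ 0.531  -0.2364  0.0603] [ 0.5194 -0.2543  0.059 ] [ 0.5478 -0.2235  0.062 ]
0.06200000000000001 28 [ 0.5347 -0.2331  0.0632] [ 0.5209 -0.2517  0.062 ] [ 0.5476 -0.2246  0.065 ]
0.06500000000000002 32 [ 0.5334 -0.2367  0.0666] [ 0.5224 -0.2501  0.0656] [ 0.544  -0.2284  0.0679]
0.06800000000000002 61 [ 0.5329 -0.2383  0.0699] [ 0.5239 -0.247   0.068 ] [ 0.5438 -0.2289  0.071 ]
0.07100000000000002 49 [ 0.5334 -0.2374  0.0719] [ 0.5238 -0.2463  0.071 ] [ 0.5419 -0.2295  0.0733]
0.07400000000000002 5 [ 0.5314 -0.2378  0.0756] [ 0.53   -0.2427  0.0743] [ 0.5366 -0.2334  0.0766]
0.07700000000000003 1 [ 0.5365 -0.2346  0.077 ] [ 0.5365 -0.2346  0.077 ] [ 0.5365 -0.2346  0.077 ]
```

View pics/c1.png

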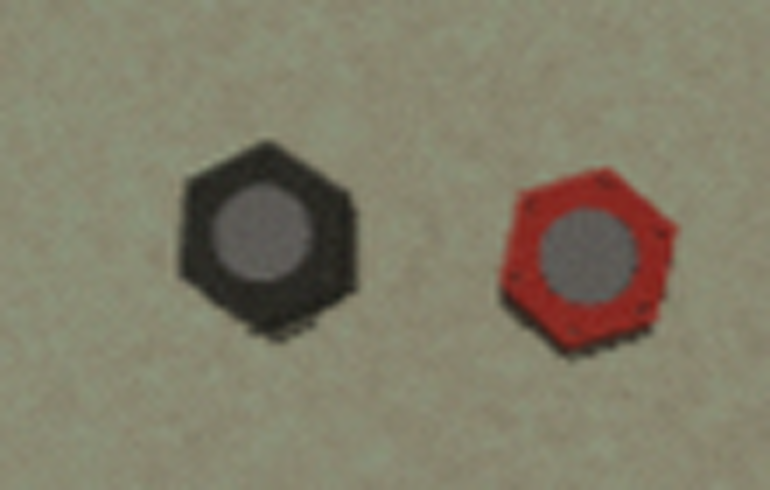

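View pics/c2.png

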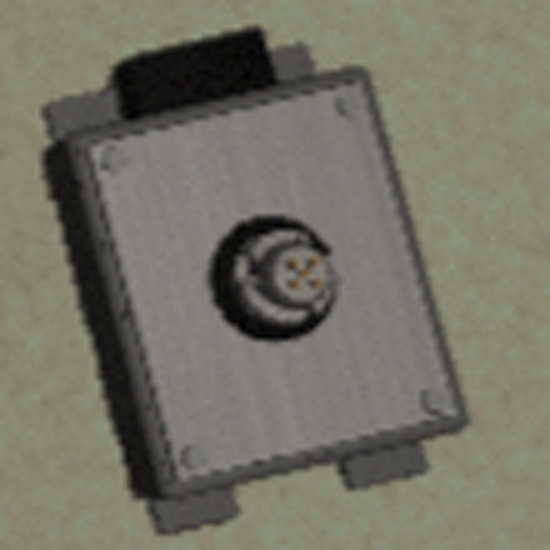

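The crop confirms a plain black hex with no red or purple, so that is the cap. The red hex has dark dots at its corners. The port stands in the middle of the grey unit. I'll refine the centres and plan the first move.

```bash
cat >> h.py <<'E'
def plan(target,yaw,s=None):
    from plant import r
    from scipy.spatial.transform import Rotation as R
    s=s or r.get_state()
    A=R.from_euler('xyz',s['eef_rot'],degrees=True).as_matrix()
    d=A.T@(np.array(target)-s['tcp_pos'])
    t=-(yaw-s['eef_rot'][2]); t=(t+180)%360-180
    print('t',s['time_s'],'tcp',s['tcp_pos'].round(4),s['eef_rot'].round(2),'j',s['joints'].round(1),'F',s['contact_force'].round(2),'M',s['moment'].round(3),'w',round(s['gripper_width'],4))
    print('shift',d.round(4),'turn rad',round(np.radians(t),3))
E
python3 - <<'E'
from h import *
z=dict(np.load("top0.npz")); P=cloud(z,z['d'])
def reg(u0,u1,v0,v1,zl,zh):
    q=P[v0:v1,u0:u1].reshape(-1,3); return q[(q[:,2]>zl)&(q[:,2]<zh)]
q=reg(235,272,205,243,.036,.046)
for a in (26,27,28,29):
  N=np.array([[np.cos(np.radians(a+60*k)),np.sin(np.radians(a+60*k))] for k in range(3)])
  s=q[:,:2]@N.T; m=(s.max(0)+s.min(0))/2; c,res,_,_=np.linalg.lstsq(N,m,rcond=None); print(a,c,res)
q=reg(375,480,190,285,.0415,.046); print(cv2.minAreaRect((q[:,:2]*1000).astype(np.float32)))
plan([0.544,0.0645,.13],-122)
E
```

```text
26 [0.54437392 0.06422223] [4.01519139e-08]
27 [0.54433004 0.06425372] [8.51071965e-08]
28 [0.54426321 0.06436195] [5.14679856e-08]
29 [0.54425711 0.06443748] [3.40657655e-08]
((533.1717529296875, -238.16561889648438), (126.23617553710938, 107.21094512939453), 13.637711524963379)
t 0.15 tcp [ 0.3042 -0.6021  0.195 ] [ 1.7993e+02 -1.0000e-02 -1.5320e+02] j [-46.7  20.6   0.6  -0.  -70.1 -16.5] F [ 0.51  0.24 -0.75] M [0.017 0.079 0.036] w 0.0874
shift [-0.5147  0.4868  0.0656] turn rad -0.545
```

Emit:
servo_tool([
  [-0.015,0.014,0],
  [-0.04,0.038,0],
  [-0.068,0.064,0],
  [-0.096,0.091,0],
  [-0.124,0.117,0],
  [-0.152,0.144,0],
  [-0.18,0.17,0],
  [-0.208,0.197,0],
  [-0.236,0.223,0],
  [-0.264,0.25,0],
], grip=[-1,-0.8,-0.6,-0.4,-0.35,-0.35,-0.35,-0.35,-0.35,-0.35], turn=[-0.02,-0.07,-0.13,-0.19,-0.25,-0.31,-0.37,-0.43,-0.49,-0.545])

```text
time_s: 0.98
tcp_pos: [0.4274, -0.2585, 0.1958]
eef_rot: [-180.0, 0.0, -121.8]
contact_force: [0.2, -0.3, 0.1]
gripper_width: 0.059
```

```bash
python3 -c "
from h import *
plan([0.5443,0.0643,.13],-122)"
```

```text
t 0.9833 tcp [ 0.4274 -0.2585  0.1958] [-1.7999e+02  1.0000e-02 -1.2181e+02] j [ -8.6   3.8 -21.   -0.  -65.2 -23.2] F [ 0.25 -0.29  0.12] M [-0.005 -0.101 -0.006] w 0.059
shift [-0.336   0.0708  0.0658] turn rad 0.003
```

Emit:
servo_tool([
  [-0.037,0.008,0.003],
  [-0.074,0.016,0.01],
  [-0.111,0.024,0.018],
  [-0.148,0.032,0.026],
  [-0.185,0.039,0.034],
  [-0.222,0.047,0.042],
  [-0.259,0.055,0.05],
  [-0.292,0.062,0.058],
  [-0.32,0.068,0.064],
  [-0.336,0.071,0.066],
], grip=[-0.35,-0.35,-0.35,-0.35,-0.35,-0.35,-0.35,-0.35,-0.35,-0.35], turn=[0,0,0,0,0,0,0,0,0,0])

```text
time_s: 1.82
tcp_pos: [0.5452, 0.065, 0.1285]
eef_rot: [180.0, -0.1, -121.9]
contact_force: [1.7, -1.1, 0.7]
gripper_width: 0.059
```

Run:
```python
from h import *
from plant import capture,calibration
plan([0.5443,0.0643,.005],-122)
c=calibration("wrist");p,d=capture("wrist");cv2.imwrite("pics/w1.png",p);np.savez("w1.npz",p=p,d=d,**c)
plan([0.5443,0.0643,.005],-122)
P=cloud(c,d);q=P[(P[...,2]>.034)&(P[...,2]<.046)&(np.hypot(P[...,0]-.544,P[...,1]-.064)<.03)]
print(len(q), q.mean(0), cv2.minAreaRect((q[:,:2]*1000).astype(np.float32)))
for a in (26,27,28,29,30):
  N=np.array([[np.cos(np.radians(a+60*k)),np.sin(np.radians(a+60*k))] for k in range(3)])
  s=q[:,:2]@N.T; m=(s.max(0)+s.min(0))/2; c,res,_,_=np.linalg.lstsq(N,m,rcond=None); print(a,c,res,np.ptp(s,axis=0))
```

```text
t 1.8167 tcp [0.5452 0.065  0.1285] [ 1.7995e+02 -5.0000e-02 -1.2187e+02] j [ 27.2  11.9 -20.7  -0.  -57.4 -59.1] F [ 1.66 -1.06  0.7 ] M [0.009 0.005 0.016] w 0.059
shift [0.0009 0.0003 0.1235] turn rad 0.002
t 1.8667 tcp [0.5461 0.066  0.1285] [ 1.7997e+02 -4.0000e-02 -1.2183e+02] j [ 27.3  12.  -20.6  -0.  -57.4 -59.1] F [ 2.09  1.24 -0.23] M [ 0.331 -0.295 -0.048] w 0.0594
shift [0.0023 0.0006 0.1235] turn rad 0.003
1435 [0.5435429  0.06404531 0.04053287] ((543.6911010742188, 64.72882843017578), (45.292816162109375, 39.49689483642578), 57.40870666503906)
26 [0.5439535  0.06486297] [1.42782798e-08] [0.04033179 0.04062384 0.0399038 ]
27 [0.54394731 0.06492486] [2.25892995e-08] [0.04030053 0.04059417 0.03961741]
28 [0.54397035 0.06493334] [8.27135558e-09] [0.04049844 0.04055213 0.03953259]
29 [0.54403422 0.06486651] [4.25534006e-09] [0.04072102 0.04068737 0.0397132 ]
30 [0.54403263 0.06483926] [6.65317564e-09] [0.04104903 0.04093389 0.04009136]
```

View pics/w1.png

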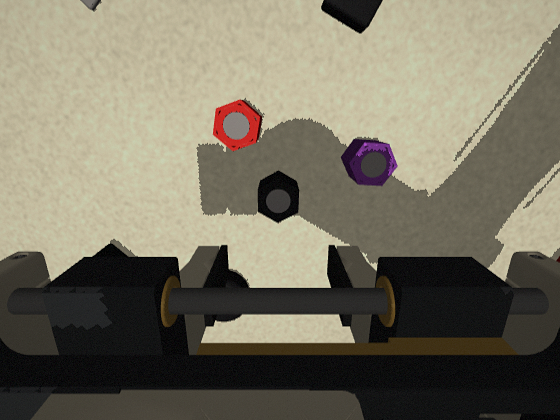

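The wrist view agrees: black cap at (278,197), with the red hex at (237,125) and the purple at (369,162), both clear of the fingers. The cap is at (0.544, 0.0648), flats at about 27.5°. Descending.

Emit:
servo_tool([
  [0,0,0.01],
  [0,0,0.035],
  [0,0,0.06],
  [0,0,0.085],
  [0,0,0.105],
  [0,0,0.116],
  [0,0,0.12],
  [0,0,0.12],
], grip=[-0.35,-0.35,-0.35,-0.35,-0.35,-0.35,-0.35,-0.35], turn=[0,0,0,0,0,0,0,0])

```text
time_s: 2.53
tcp_pos: [0.5439, 0.061, 0.0087]
eef_rot: [179.9, -0.1, -122.0]
contact_force: [0.1, 0.3, -0.1]
gripper_width: 0.0593
```

```bash
python3 -c "
from h import *
plan([0.544,0.0647,.0052],-122.5)"
```

```text
t 2.5333 tcp [0.5439 0.061  0.0087] [ 1.7992e+02 -1.2000e-01 -1.2203e+02] j [ 26.9  20.  -28.4  -0.  -41.7 -58.9] F [ 0.11  0.35 -0.14] M [0.014 0.005 0.011] w 0.0593
shift [-0.0032  0.0018  0.0035] turn rad 0.008
```

Emit:
servo_tool([
  [-0.003,0.002,0.003],
  [-0.003,0.002,0.0035],
  [-0.003,0.002,0.0035],
  [-0.003,0.002,0.0035],
], grip=[-0.35,-0.35,-0.35,-0.35], turn=[0.008,0.008,0.008,0.008])

```text
time_s: 2.87
tcp_pos: [0.5452, 0.0662, 0.007]
eef_rot: [-180.0, 0.1, -122.4]
contact_force: [-0.3, -0.2, 0.8]
gripper_width: 0.0592
```

```bash
python3 -c "
from h import *
plan([0.544,0.0647,.0052],-122.5)"
```

```text
t 2.8667 tcp [0.5452 0.0662 0.007 ] [-1.7996e+02  7.0000e-02 -1.2242e+02] j [ 27.4  20.2 -28.4   0.  -41.3 -59.8] F [-0.34 -0.19  0.79] M [0.058 0.09  0.023] w 0.0592
shift [0.0019 0.0002 0.0018] turn rad 0.001
```

Emit:
servo_tool([
  [0.0,0.0,0.0015],
  [0.0,0.0,0.0015],
  [0.0,0.0,0.0015],
], grip=[-0.35,-0.35,-0.35], turn=[0,0,0])

```text
time_s: 3.12
tcp_pos: [0.5449, 0.066, 0.0049]
eef_rot: [-180.0, 0.0, -122.4]
contact_force: [-0.2, -0.0, -0.4]
gripper_width: 0.0592
```

```bash
python3 -c "
from h import *
plan([0.544,0.0647,.0052],-122.5)"
```

```text
t 3.1167 tcp [0.5449 0.066  0.0049] [-1.7999e+02  1.0000e-02 -1.2243e+02] j [ 27.4  20.3 -28.5  -0.  -41.1 -59.8] F [-0.18 -0.02 -0.45] M [0.032 0.033 0.004] w 0.0592
shift [ 0.0015  0.     -0.0003] turn rad 0.001
```

Emit:
servo_tool([
  [0.0015,0.0,0],
  [0.0015,0,0],
  [0.0015,0,0],
  [0.0015,0,0],
  [0.0015,0,0],
  [0.0015,0,0],
  [0.0015,0,0],
  [0.0015,0,0],
], grip=[-0.35,-0.35,0.1,0.3,0.3,0.3,0.3,0.3], turn=[0,0,0,0,0,0,0,0], newtons=25)

```text
time_s: 3.78
tcp_pos: [0.5441, 0.0647, 0.0048]
eef_rot: [-180.0, 0.0, -122.4]
contact_force: [0.7, -0.2, 0.2]
gripper_width: 0.0396
```

```bash
python3 -c "
from h import *
plan([0.544,0.0647,.0052],-122.5)"
```

```text
t 3.7833 tcp [0.5441 0.0647 0.0048] [-180.      0.   -122.43] j [ 27.3  20.3 -28.6  -0.  -41.1 -59.7] F [ 0.67 -0.23  0.22] M [-0.021 -0.037 -0.014] w 0.0396
shift [ 0.      0.     -0.0004] turn rad 0.001
```

Emit:
servo_tool([
  [0,0,-0.005],
  [0,0,-0.025],
  [0,0,-0.05],
  [0,0,-0.075],
  [0,0,-0.1],
  [0,0,-0.113],
  [0,0,-0.12],
  [0,0,-0.12],
], grip=[0.3,0.3,0.3,0.3,0.3,0.3,0.3,0.3], turn=[0,0,0,0,0,0,0,0])

```text
time_s: 4.45
tcp_pos: [0.5448, 0.065, 0.1265]
eef_rot: [-179.9, 0.1, -122.4]
contact_force: [-0.9, -0.6, -0.4]
gripper_width: 0.0394
```

```bash
python3 -c "
from h import *
plan([0.5332,-0.238,.12],-175)"
```

```text
t 4.45 tcp [0.5448 0.065  0.1265] [-1.7990e+02  1.5000e-01 -1.2242e+02] j [ 27.3  11.9 -21.1   0.  -56.9 -59.7] F [-0.9  -0.65 -0.41] M [0.03  0.03  0.011] w 0.0394
shift [ 0.262  -0.1527  0.0061] turn rad 0.918
```

Emit:
servo_tool([
  [0.008,-0.006,0],
  [0.03,-0.022,0],
  [0.057,-0.042,0],
  [0.084,-0.063,0],
  [0.111,-0.084,0],
  [0.138,-0.105,0],
  [0.16,-0.122,0],
  [0.174,-0.132,0],
  [0.18,-0.137,0],
], grip=[0.3,0.3,0.3,0.3,0.3,0.3,0.3,0.3,0.3], turn=[0,0,0,0,0,0,0,0,0])

```text
time_s: 5.2
tcp_pos: [0.5616, -0.1635, 0.1227]
eef_rot: [179.8, -0.1, -122.6]
contact_force: [0.5, -0.2, -0.6]
gripper_width: 0.0393
```

Emit:
servo_tool([
  [0,0,0],
  [0,0,0],
  [0,0,0],
], grip=[0.3,0.3,0.3], turn=[0,0,0])

```text
time_s: 5.45
tcp_pos: [0.5626, -0.1602, 0.124]
eef_rot: [179.9, -0.0, -122.4]
contact_force: [-0.1, -0.0, -0.1]
gripper_width: 0.0391
```

Run:
```python
from h import *
from plant import capture,calibration
plan([0.5332,-0.238,.12],-175)
c=calibration("wrist");p,d=capture("wrist");cv2.imwrite("pics/w2.png",p);np.savez("w2.npz",p=p,d=d,**c)
plan([0.5332,-0.238,.12],-175)
cv2.imwrite("pics/w2c.png",cv2.resize(p[90:300,190:400],None,fx=2.8,fy=2.8,interpolation=cv2.INTER_CUBIC))
P=cloud(c,d); q=P[(np.hypot(P[...,0]-.533,P[...,1]+.238)<.022)&(P[...,2]<.08)]
for zz in np.arange(.044,.076,.002):
    s=q[(q[:,2]>zz)&(q[:,2]<zz+.002)]
    if len(s)>3:
        (x,y),rr=cv2.minEnclosingCircle((s[:,:2]*1000).astype(np.float32)); print(zz.round(3),len(s),round(x,1),round(y,1),round(rr,1))
```

```text
t 5.45 tcp [ 0.5626 -0.1602  0.124 ] [ 1.7993e+02 -3.0000e-02 -1.2241e+02] j [  3.2  15.4 -16.6  -0.  -58.1 -35.6] F [-0.12 -0.01 -0.05] M [ 0.103  0.03  -0.077] w 0.0391
shift [ 0.0815 -0.0169  0.0041] turn rad 0.918
t 5.5 tcp [ 0.5629 -0.1599  0.1243] [ 1.7996e+02 -2.0000e-02 -1.2238e+02] j [  3.3  15.4 -16.6  -0.  -58.1 -35.6] F [-0.16 -0.33 -0.81] M [ 0.019  0.052 -0.027] w 0.0391
shift [ 0.0818 -0.0168  0.0043] turn rad 0.918
0.044 536 533.1 -237.9 21.9
0.046 318 533.1 -238.4 21.3
0.048 4 534.4 -240.6 17.7
0.05 27 533.3 -238.2 15.0
0.052 78 533.1 -238.4 15.4
0.056 50 533.1 -238.4 15.5
0.058 189 533.1 -238.4 15.5
0.06 154 533.2 -238.4 15.5
0.062 7 531.8 -236.9 14.7
0.064 41 533.1 -238.5 11.4
0.066 99 533.1 -238.5 11.2
0.068 182 533.2 -238.4 10.4
0.07 279 533.2 -238.2 9.4
0.072 23 533.6 -238.2 7.8
0.074 29 533.4 -238.5 5.9
```

View pics/w2.png

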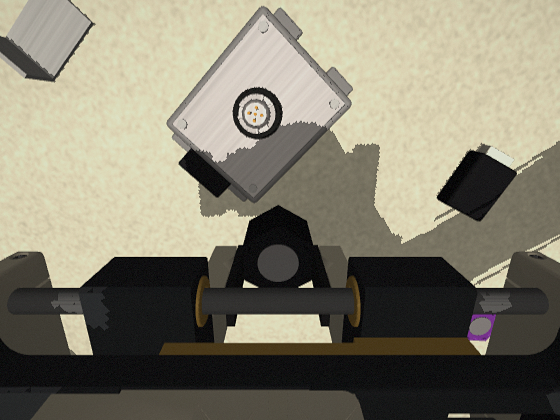

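View pics/w2c.png

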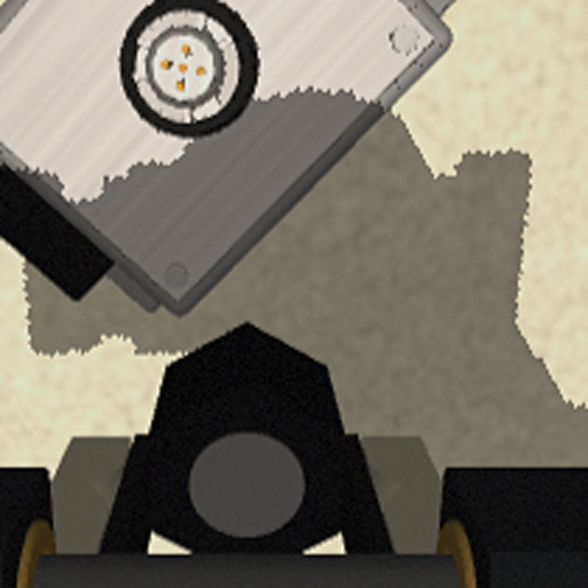

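The port is at about (258,113). The depth fit puts its axis at (0.5332, -0.2384). I'll read the cap's offset in the hand and the thread's height against angle from the same picture.

Run:
```python
from h import *
z=dict(np.load("w2.npz")); P=cloud(z,z['d'])
dx=P[...,0]-.5332; dy=P[...,1]+.2384; R=np.hypot(dx,dy); A=np.degrees(np.arctan2(dy,dx))%360
m=(R>.0125)&(R<.0155)&(P[...,2]>.043)
b=(A//10).astype(int)
for k in range(36):
    s=P[...,2][m&(b==k)]
    print(k*10,len(s),(np.percentile(s,[10,50,90])*1000).round(1) if len(s) else '')
q=P[(np.hypot(P[...,0]-.5627,P[...,1]+.1601)<.03)&(P[...,2]>.155)&(P[...,2]<.163)]
hist=np.histogram(P[(np.hypot(P[...,0]-.5627,P[...,1]+.1601)<.03)][:,2],bins=np.arange(.11,.2,.003));print(hist)
print(len(q),q.mean(0))
# grey disc centre in image
p=z['p']; g=p[235:290,250:310].astype(int);
```

```text
0 10 [58.  58.8 59.1]
10 12 [58.4 59.  59.5]
20 10 [58.8 59.4 60. ]
30 11 [59.7 60.1 60.5]
40 12 [59.7 60.3 61.4]
50 10 [60.6 60.9 61.9]
60 12 [51.7 52.5 61.5]
70 10 [51.7 52.4 53.2]
80 11 [51.6 52.2 53.3]
90 8 [61.5 61.6 62.5]
100 11 [56.8 58.5 60.8]
110 11 [57.3 58.  58.9]
120 12 [57.2 59.  59.5]
130 11 [58.4 59.2 59.6]
140 9 [59.1 59.5 60.4]
150 11 [59.  59.9 61. ]
160 12 [59.4 60.3 60.6]
170 11 [60.  61.2 62. ]
180 12 [51.6 52.2 61. ]
190 10 [52.1 52.6 53.5]
200 12 [52.1 52.6 53.6]
210 14 [52.6 60.1 61.8]
220 11 [57.3 57.6 61.1]
230 14 [57.  58.2 59.3]
240 9 [58.  58.5 59.7]
250 12 [58.5 59.  59.6]
260 11 [59.2 59.5 59.8]
270 12 [59.1 60.1 60.6]
280 14 [59.9 60.5 61.7]
290 11 [60.1 60.5 61.4]
300 9 [52.1 52.9 58.8]
310 9 [51.7 52.3 53.7]
320 8 [51.7 52.5 53. ]
330 11 [53.4 60.5 61.5]
340 12 [57.2 57.9 60.4]
350 10 [57.3 58.  59. ]
(array([   0,    0,    2,   58,   76,   81,   84,   88,   99,   91,  106,
        110,  106,  115,  127,  177, 3413,  270,  119,  139,  115,  195,
        167,   92,  105,  123,  143,  144,  152,  157]), array([0.11 , 0.113, 0.116, 0.119, 0.122, 0.125, 0.128, 0.131, 0.134,
       0.137, 0.14 , 0.143, 0.146, 0.149, 0.152, 0.155, 0.158, 0.161,
       0.164, 0.167, 0.17 , 0.173, 0.176, 0.179, 0.182, 0.185, 0.188,
       0.191, 0.194, 0.197, 0.2  ]))
3823 [ 0.56092551 -0.16224582  0.1597937 ]
```

The thread shows clearly. Three gaps at about 61–92°, 181–212° and 301–332° go down to z = 52 mm, which is the real-start height, with ramps between them. So I aim the lugs at about 76° mod 120. The cap's symmetry leaves a 60° ambiguity, to be settled by feel. Next, how the cap sits in the hand.

Run:
```python
from h import *
z=dict(np.load("w2.npz")); P=cloud(z,z['d'])
m=(np.hypot(P[...,0]-.5627,P[...,1]+.1601)<.03)&(P[...,2]>.1575)&(P[...,2]<.162)
q=P[m]
print(len(q),np.percentile(q[:,2],[5,50,95]))
c=np.linalg.lstsq(np.c_[q[:,:2]-q[:,:2].mean(0),np.ones(len(q))],q[:,2],rcond=None)[0];print('tilt',c)
# grey disc: colour
p=z['p']; g=p.sum(2)/3
mm=m&(g>45)
vis=(m*80+mm*170).astype(np.uint8); cv2.imwrite("pics/m.png",cv2.resize(vis[190:310,200:360],None,fx=4,fy=4,interpolation=0))
mm=cv2.morphologyEx(mm.astype(np.uint8),cv2.MORPH_OPEN,np.ones((3,3)))
n,l,st,ce=cv2.connectedComponentsWithStats(mm);
for i in range(1,n):
  if st[i,4]>100:
    s=P[l==i]; print(st[i],s.mean(0),cv2.minEnclosingCircle((s[:,:2]*1000).astype(np.float32)))
# same for the initial w1 picture: disc vs hex
```

```text
3646 [0.15873788 0.15990405 0.16104487]
tilt [-6.17312135e-05  4.55145804e-03  1.59905298e-01]
[ 258  245   41   37 1199] [ 0.5621934  -0.16015848  0.16032587] ((562.506103515625, -160.02671813964844), 12.306266784667969)
```

View pics/m.png

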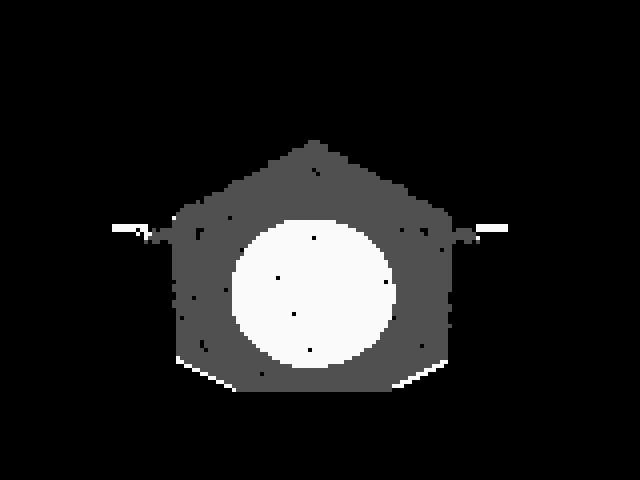

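The cap sits on the TCP to within about 0.5 mm and is not tilted. Moving over the port.

```bash
python3 -c "
from h import *
plan([0.5332,-0.2384,.092],-73.4)"
```

```text
t 5.5 tcp [ 0.5629 -0.1599  0.1243] [ 1.7996e+02 -2.0000e-02 -1.2238e+02] j [  3.3  15.4 -16.6  -0.  -58.1 -35.6] F [-0.16 -0.33 -0.81] M [ 0.019  0.052 -0.027] w 0.0391
shift [ 0.0822 -0.017   0.0323] turn rad -0.855
```

Emit:
servo_tool([
  [0.006,-0.001,0],
  [0.02,-0.004,0.002],
  [0.036,-0.007,0.006],
  [0.052,-0.011,0.012],
  [0.066,-0.014,0.018],
  [0.076,-0.016,0.024],
  [0.081,-0.017,0.029],
  [0.082,-0.017,0.032],
  [0.082,-0.017,0.032],
  [0.082,-0.017,0.032],
], grip=[0.3,0.3,0.3,0.3,0.3,0.3,0.3,0.3,0.3,0.3], turn=[-0.05,-0.15,-0.26,-0.38,-0.5,-0.62,-0.73,-0.82,-0.855,-0.855])

```text
time_s: 6.33
tcp_pos: [0.5335, -0.2382, 0.0925]
eef_rot: [180.0, 0.0, -73.3]
contact_force: [0.0, 0.2, -0.5]
gripper_width: 0.0388
```

Emit:
servo_tool([
  [0,0,0],
  [0,0,0],
  [0,0,0],
  [0,0,0],
], grip=[0.3,0.3,0.3,0.3], turn=[0,0,0,0])

```text
time_s: 6.67
tcp_pos: [0.5337, -0.2387, 0.0929]
eef_rot: [-180.0, -0.0, -73.4]
contact_force: [-0.7, 0.8, -0.8]
gripper_width: 0.0391
```

```bash
python3 -c "
from h import *
plan([0.5332,-0.2384,.092],-73.4)"
```

```text
t 6.6667 tcp [ 0.5337 -0.2387  0.0929] [-1.7999e+02 -1.0000e-02 -7.3450e+01] j [ -5.   17.1 -18.8   0.  -54.   21.5] F [-0.68  0.76 -0.83] M [ 0.015  0.127 -0.012] w 0.0391
shift [-0.0005  0.0004  0.0009] turn rad -0.001
```

Emit:
servo_tool([
  [-0.0005,0.0004,0.005],
  [-0.0005,0.0004,0.012],
  [-0.0005,0.0004,0.017],
  [-0.0005,0.0004,0.02],
  [-0.0005,0.0004,0.022],
  [-0.0005,0.0004,0.024],
  [-0.0005,0.0004,0.025],
], grip=[0.3,0.3,0.3,0.3,0.3,0.3,0.3], turn=[0,0,0,0,0,0,0])

```text
time_s: 7.25
tcp_pos: [0.5329, -0.2387, 0.0674]
eef_rot: [180.0, 0.0, -73.4]
contact_force: [-0.4, 0.0, -1.0]
gripper_width: 0.0393
```

```bash
python3 -c "
from h import *
plan([0.5332,-0.2384,.058],-73.4)"
```

```text
t 7.25 tcp [ 0.5329 -0.2387  0.0674] [ 1.7998e+02  1.0000e-02 -7.3440e+01] j [ -5.   18.6 -20.5   0.  -50.9  21.5] F [-0.44  0.03 -0.97] M [0.007 0.154 0.068] w 0.0393
shift [-0.0002 -0.0004  0.0094] turn rad -0.001
```

Emit:
servo_tool([
  [0,0,0.0015],
  [0,0,0.003],
  [0,0,0.0045],
  [0,0,0.0055],
  [0,0,0.0055],
], grip=[0.3,0.3,0.3,0.3,0.3], turn=[0,0,0,0,0])

```text
time_s: 7.67
tcp_pos: [0.5329, -0.2387, 0.0621]
eef_rot: [180.0, 0.0, -73.4]
contact_force: [-0.0, -0.9, -0.5]
gripper_width: 0.0394
```

```bash
python3 -c "
from h import *
plan([0.5332,-0.2384,.058],-73.4)"
```

```text
t 7.6667 tcp [ 0.5329 -0.2387  0.0621] [ 1.7999e+02  1.0000e-02 -7.3450e+01] j [ -5.   19.  -20.9  -0.  -50.2  21.5] F [-0.03 -0.87 -0.54] M [-0.006  0.117 -0.045] w 0.0394
shift [-0.0002 -0.0004  0.0041] turn rad -0.001
```

Emit:
servo_tool([
  [0,0,0.0015],
  [0,0,0.003],
  [0,0,0.004],
  [0,0,0.004],
  [0,0,0.004],
], grip=[0.3,0.3,0.3,0.3,0.3], turn=[0,0,0,0,0])

```text
time_s: 8.08
tcp_pos: [0.5329, -0.2387, 0.0582]
eef_rot: [180.0, 0.0, -73.4]
contact_force: [0.3, 0.8, -0.1]
gripper_width: 0.0397
```

```bash
python3 -c "
from h import *
from plant import r
plan([0.5332,-0.2384,.057],-73.4)
import time
print(r.get_state()['contact_force'])"
```

```text
t 8.0833 tcp [ 0.5329 -0.2387  0.0582] [179.99   0.   -73.44] j [ -4.9  19.2 -21.1   0.  -49.7  21.5] F [ 0.3   0.75 -0.05] M [-0.     0.125 -0.002] w 0.0397
shift [-0.0002 -0.0003  0.0012] turn rad -0.001
[ 0.30110316  0.75056369 -0.05203701]
```

No upward force 30 mm above the foot, so the lugs seem to have dropped straight into the gaps. I'll seat it lightly.

Emit:
servo_tool([
  [0.0002,-0.0003,0.001],
  [0.0002,-0.0003,0.0025],
  [0.0002,-0.0003,0.0025],
  [0.0002,-0.0003,0.0025],
], grip=[0.3,0.3,0.3,0.3], turn=[0,0,0,0])

```text
time_s: 8.42
tcp_pos: [0.5336, -0.2388, 0.0559]
eef_rot: [-180.0, -0.0, -73.4]
contact_force: [0.2, -0.8, 1.3]
gripper_width: 0.0396
```

Run:
```python
from h import *
from plant import r,capture
plan([0.5332,-0.2384,.057],-73.4)
p,d=capture("scene");cv2.imwrite("pics/s1.png",cv2.resize(p[140:260,90:230],None,fx=5,fy=5,interpolation=2))
plan([0.5332,-0.2384,.057],-73.4)
```

```text
t 8.4167 tcp [ 0.5336 -0.2388  0.0559] [-1.7998e+02 -2.0000e-02 -7.3430e+01] j [ -5.   19.4 -21.2   0.  -49.4  21.5] F [ 0.18 -0.84  1.29] M [-0.02   0.071  0.012] w 0.0396
shift [-0.0005  0.0002 -0.0011] turn rad -0.001
t 8.4667 tcp [ 0.5336 -0.2388  0.056 ] [-1.7998e+02 -2.0000e-02 -7.3430e+01] j [ -5.   19.4 -21.2   0.  -49.4  21.5] F [0.31 0.59 1.64] M [ 0.038  0.007 -0.031] w 0.039
shift [-0.0005  0.0002 -0.001 ] turn rad -0.001
```

View pics/s1.png

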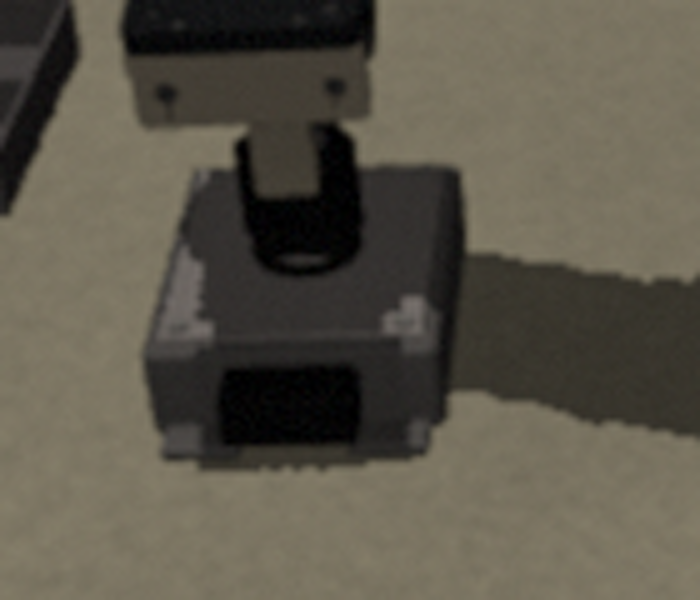

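The cap is seated: TCP z 0.056 m, cap centre about 28–29 mm above the foot, and about 1.5 N of up-force. That is a real start. Turning clockwise gently.

Emit:
servo_tool([
  [-0.0003,0,0],
  [-0.0003,0,0],
  [-0.0003,0,0],
  [-0.0003,0,0.0003],
  [-0.0003,0,0.0006],
  [-0.0003,0,0.0008],
  [-0.0003,0,0.001],
], grip=[0.3,0.3,0.3,0.3,0.3,0.3,0.3], turn=[0.04,0.1,0.16,0.22,0.28,0.34,0.36])

```text
time_s: 9.05
tcp_pos: [0.5335, -0.2385, 0.055]
eef_rot: [-180.0, -0.0, -94.2]
contact_force: [1.4, -0.1, 2.3]
gripper_width: 0.0395
```

```bash
python3 -c "
from h import *
plan([0.5332,-0.2384,.057],-73.4)"
```

```text
t 9.05 tcp [ 0.5335 -0.2385  0.055 ] [-1.7997e+02 -1.0000e-02 -9.4230e+01] j [ -4.9  19.4 -21.2   0.  -49.3   0.7] F [ 1.36 -0.1   2.28] M [0.103 0.002 0.074] w 0.0395
shift [-0.0001  0.0003 -0.002 ] turn rad -0.364
```

Low torque (about 0.07 N·m). Continuing.

Emit:
servo_tool([
  [0,0,0.0001],
  [0,0,0.0003],
  [0,0,0.0005],
  [0,0,0.0007],
  [0,0,0.0009],
  [0,0,0.001],
  [0,0,0.001],
], grip=[0.3,0.3,0.3,0.3,0.3,0.3,0.3], turn=[0.04,0.1,0.16,0.22,0.28,0.34,0.36])

```text
time_s: 9.63
tcp_pos: [0.5333, -0.2385, 0.0539]
eef_rot: [-180.0, 0.0, -114.8]
contact_force: [0.2, -0.0, 1.5]
gripper_width: 0.0394
```

```bash
python3 -c "
from h import *
plan([0.5332,-0.2384,.057],-73.4)"
```

```text
t 9.6333 tcp [ 0.5333 -0.2385  0.0539] [-179.99    0.   -114.8 ] j [ -4.9  19.5 -21.3   0.  -49.2 -19.9] F [ 0.19 -0.02  1.47] M [0.079 0.031 0.031] w 0.0394
shift [-0.      0.0002 -0.0031] turn rad -0.723
```

Emit:
servo_tool([
  [0,0,0.0001],
  [0,0,0.0003],
  [0,0,0.0005],
  [0,0,0.0007],
  [0,0,0.0007],
  [0,0,0.0007],
], grip=[0.3,0.3,0.3,0.3,0.3,0.3], turn=[0.04,0.1,0.16,0.21,0.24,0.25])

```text
time_s: 10.13
tcp_pos: [0.5332, -0.2385, 0.0531]
eef_rot: [180.0, 0.0, -129.0]
contact_force: [0.9, 0.2, 0.8]
gripper_width: 0.0394
```

```bash
python3 -c "
from h import *
plan([0.5332,-0.2384,.057],-73.4)"
```

```text
t 10.1333 tcp [ 0.5332 -0.2385  0.0531] [ 180.      0.   -129.01] j [ -4.9  19.6 -21.4  -0.  -49.1 -34.1] F [0.88 0.2  0.82] M [0.117 0.079 0.021] w 0.0394
shift [-0.0001  0.     -0.0039] turn rad -0.971
```

Emit:
servo_tool([
  [0,0,0.0001],
  [0,0,0.0002],
  [0,0,0.0003],
  [0,0,0.0003],
], grip=[0.3,0.3,0.3,0.3], turn=[0.04,0.08,0.12,0.14])

```text
time_s: 10.47
tcp_pos: [0.5333, -0.2385, 0.0528]
eef_rot: [-180.0, 0.0, -137.0]
contact_force: [-0.5, 0.4, 0.7]
gripper_width: 0.0393
```

```bash
python3 -c "
from h import *
plan([0.5332,-0.2384,.057],-73.4)"
```

```text
t 10.4667 tcp [ 0.5333 -0.2385  0.0528] [-179.99    0.   -137.05] j [ -4.9  19.6 -21.4   0.  -49.  -42.1] F [-0.48  0.37  0.66] M [-0.047  0.005 -0.003] w 0.0393
shift [-0.      0.0001 -0.0042] turn rad -1.111
```

Emit:
servo_tool([
  [0,0,0],
  [0,0,0],
  [0,0,0],
], grip=[0.3,0.3,0.3], turn=[0.04,0.08,0.1])

```text
time_s: 10.72
tcp_pos: [0.5333, -0.2385, 0.0528]
eef_rot: [-180.0, 0.0, -142.8]
contact_force: [-0.7, -1.0, 1.1]
gripper_width: 0.0393
```

```bash
python3 -c "
from h import *
plan([0.5332,-0.2384,.057],-73.4)"
```

```text
t 10.7167 tcp [ 0.5333 -0.2385  0.0528] [-179.99    0.   -142.79] j [ -4.9  19.6 -21.4   0.  -49.  -47.9] F [-0.69 -0.95  1.14] M [ 0.019  0.036 -0.032] w 0.0393
shift [-0.      0.0002 -0.0042] turn rad -1.211
```

Emit:
servo_tool([
  [0,0,0],
  [0,0,0],
  [0,0,0],
], grip=[0.3,0.3,0.3], turn=[0.04,0.07,0.08])

```text
time_s: 10.97
tcp_pos: [0.5335, -0.2386, 0.0529]
eef_rot: [-180.0, 0.0, -147.3]
contact_force: [0.9, 0.0, 1.4]
gripper_width: 0.0392
```

```bash
python3 -c "
from h import *
plan([0.5332,-0.2384,.057],-73.4)"
```

```text
t 10.9667 tcp [ 0.5335 -0.2386  0.0529] [-1.7997e+02  2.0000e-02 -1.4735e+02] j [ -4.9  19.6 -21.4   0.  -49.  -52.4] F [0.88 0.01 1.38] M [-0.234 -0.272  0.057] w 0.0392
shift [ 0.0001  0.0004 -0.0041] turn rad -1.291
```

Emit:
servo_tool([
  [0,0,0],
  [0,0,0],
  [0,0,0],
], grip=[0.3,0.3,0.3], turn=[0.03,0.06,0.06])

```text
time_s: 11.22
tcp_pos: [0.5336, -0.2387, 0.0529]
eef_rot: [-180.0, 0.0, -150.8]
contact_force: [0.6, -2.2, 0.4]
gripper_width: 0.0395
```

```bash
python3 -c "
from h import *
plan([0.5332,-0.2384,.057],-73.4)"
```

```text
t 11.2167 tcp [ 0.5336 -0.2387  0.0529] [-1.7997e+02  2.0000e-02 -1.5076e+02] j [ -4.9  19.6 -21.4   0.  -49.  -55.8] F [ 0.59 -2.17  0.37] M [-0.486 -0.284  0.197] w 0.0395
shift [ 0.0002  0.0004 -0.0041] turn rad -1.35
```

Torque is rising at 77° (0.2 N·m), which is the stop. One small further turn to confirm it is firm.

Emit:
servo_tool([
  [0,0,0],
  [0,0,0],
  [0,0,0],
], grip=[0.3,0.3,0.3], turn=[0.02,0.04,0.04])

```text
time_s: 11.47
tcp_pos: [0.5335, -0.2387, 0.0529]
eef_rot: [-180.0, 0.0, -153.1]
contact_force: [2.0, -1.5, 1.3]
gripper_width: 0.0393
```

```bash
python3 -c "
from h import *
plan([0.5332,-0.2384,.057],-73.4)"
```

```text
t 11.4667 tcp [ 0.5335 -0.2387  0.0529] [-1.7997e+02  2.0000e-02 -1.5312e+02] j [ -4.9  19.6 -21.4   0.  -49.  -58.2] F [ 1.95 -1.46  1.27] M [-0.737 -0.476  0.235] w 0.0393
shift [ 0.0001  0.0004 -0.0041] turn rad -1.391
```

Emit:
servo_tool([
  [0,0,0],
  [0,0,0],
  [0,0,0],
], grip=[0.3,0.3,0.3], turn=[0.02,0.03,0.03])

```text
time_s: 11.72
tcp_pos: [0.5335, -0.2387, 0.0529]
eef_rot: [-180.0, 0.0, -154.8]
contact_force: [2.1, -2.1, 0.9]
gripper_width: 0.0393
```

```bash
python3 -c "
from h import *
plan([0.5332,-0.2384,.057],-73.4)"
```

```text
t 11.7167 tcp [ 0.5335 -0.2387  0.0529] [-1.7997e+02  2.0000e-02 -1.5483e+02] j [ -4.9  19.6 -21.4   0.  -49.  -59.9] F [ 2.12 -2.1   0.88] M [-1.08  -0.669  0.311] w 0.0393
shift [ 0.0002  0.0004 -0.0041] turn rad -1.421
```

Firm stop at 81.4° with 0.31 N·m, under the 0.6 limit. I'll ease most of the mount's twist back, then release and retreat straight up.

Emit:
servo_tool([
  [0,0,0],
  [0,0,0],
  [0,0,0],
  [0,0,0],
  [0,0,0],
  [0,0,0],
  [0,0,0],
  [0,0,0],
], grip=[0.3,0.3,0.3,0.1,-0.2,-0.5,-0.5,-0.5], turn=[-0.04,-0.08,-0.08,-0.08,-0.08,-0.08,-0.08,-0.08])

```text
time_s: 12.38
tcp_pos: [0.5326, -0.2382, 0.0523]
eef_rot: [179.9, -0.0, -150.3]
contact_force: [0.2, -0.1, -0.4]
gripper_width: 0.0607
```

```bash
python3 -c "
from h import *
plan([0.5332,-0.2384,.057],-73.4)"
```

```text
t 12.3833 tcp [ 0.5326 -0.2382  0.0523] [ 1.7994e+02 -4.0000e-02 -1.5025e+02] j [ -4.9  19.6 -21.4  -0.  -49.1 -55.3] F [ 0.2  -0.07 -0.41] M [ 0.045  0.058 -0.024] w 0.0607
shift [-0.0004 -0.0005 -0.0047] turn rad -1.341
```

Released. Backing straight up, then sideways to look.

Emit:
servo_tool([
  [0,0,-0.004],
  [0,0,-0.018],
  [0,0,-0.04],
  [0,0,-0.065],
  [0,0,-0.09],
  [-0.025,0,-0.11],
  [-0.055,0,-0.12],
  [-0.08,0,-0.12],
], grip=[-0.5,-0.5,-0.5,-0.5,-0.5,-0.5,-0.5,-0.5], turn=[0,0,0,0,0,0,0,0])

```text
time_s: 13.05
tcp_pos: [0.6052, -0.1986, 0.1769]
eef_rot: [-179.8, 0.3, -150.2]
contact_force: [0.7, -0.4, 0.4]
gripper_width: 0.0657
```

Emit:
servo_tool([
  [0,0,0],
  [0,0,0],
  [0,0,0],
  [0,0,0],
], grip=[-0.5,-0.5,-0.5,-0.5], turn=[0,0,0,0])

```text
time_s: 13.38
tcp_pos: [0.6018, -0.199, 0.1725]
eef_rot: [180.0, -0.0, -150.2]
contact_force: [0.2, 0.3, -0.4]
gripper_width: 0.0659
```

Run:
```python
from h import *
from plant import capture,calibration
plan([0.5332,-0.2384,.12],-150)
c=calibration("wrist");p,d=capture("wrist");cv2.imwrite("pics/w3.png",p)
p2,_=capture("scene");cv2.imwrite("pics/s2.png",p2);cv2.imwrite("pics/s2c.png",cv2.resize(p2[140:260,90:230],None,fx=5,fy=5,interpolation=2))
P=cloud(c,d); q=P[(np.hypot(P[...,0]-.533,P[...,1]+.238)<.03)&(P[...,2]>.075)&(P[...,2]<.1)]
print(len(q),np.percentile(q[:,2],[5,50,95]));q=q[q[:,2]>.086]
print('tilt',np.linalg.lstsq(np.c_[q[:,:2]-q[:,:2].mean(0),np.ones(len(q))],q[:,2],rcond=None)[0])
for a in range(0,60,4):
  N=np.array([[np.cos(np.radians(a+60*k)),np.sin(np.radians(a+60*k))] for k in range(3)])
  s=q[:,:2]@N.T; m=(s.max(0)+s.min(0))/2; cc=np.linalg.lstsq(N,m,rcond=None)[0]; print(a,cc.round(4),np.ptp(s,axis=0).round(4))
# unit top height
u=P[(abs(P[...,0]-.533)<.05)&(abs(P[...,1]+.238)<.05)&(P[...,2]>.038)&(P[...,2]<.048)];print('unit top',np.median(u[:,2]))
```

```text
t 13.3833 tcp [ 0.6018 -0.199   0.1725] [ 1.7997e+02 -4.0000e-02 -1.5024e+02] j [ -0.7  17.6  -6.7  -0.  -65.7 -59.5] F [ 0.19  0.29 -0.4 ] M [-0.002  0.012 -0.03 ] w 0.0659
shift [ 0.0791 -0.0002  0.0526] turn rad -0.004
1848 [0.08832648 0.08961013 0.0909862 ]
tilt [-0.0013685  -0.00097047  0.08966877]
0 [ 0.5334 -0.2383] [0.0412 0.0412 0.0414]
4 [ 0.5333 -0.2382] [0.0401 0.04   0.04  ]
8 [ 0.5332 -0.2383] [0.0409 0.0411 0.0408]
12 [ 0.5332 -0.2383] [0.0421 0.0423 0.0418]
16 [ 0.5332 -0.2384] [0.0431 0.0434 0.043 ]
20 [ 0.5332 -0.2384] [0.0438 0.0443 0.0439]
24 [ 0.5331 -0.2384] [0.0444 0.045  0.0446]
28 [ 0.5331 -0.2384] [0.0447 0.0455 0.0451]
32 [ 0.5332 -0.2384] [0.045  0.0458 0.0454]
36 [ 0.5332 -0.2384] [0.0451 0.0458 0.0454]
40 [ 0.5333 -0.2384] [0.0449 0.0456 0.0453]
44 [ 0.5333 -0.2384] [0.0446 0.0452 0.0449]
48 [ 0.5333 -0.2383] [0.044  0.0446 0.0443]
52 [ 0.5334 -0.2383] [0.0432 0.0437 0.0434]
56 [ 0.5334 -0.2383] [0.0422 0.0427 0.0424]
unit top 0.0429730401297043
```

View pics/w3.png

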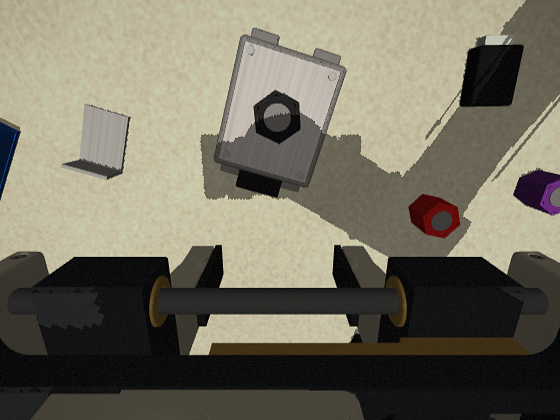

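View pics/s2.png

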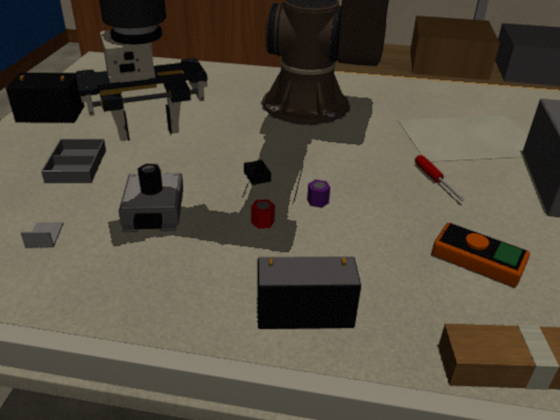

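View pics/s2c.png

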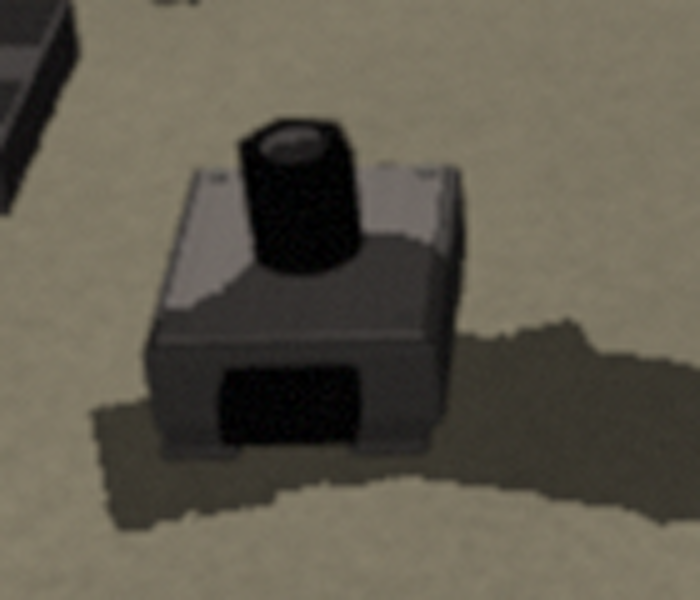

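```bash
python3 -c "
from plant import order
print(order.close_job())"
```

```text
the job is handed in; nothing more can be done
None
```

The black hex cap is on the port, screwed fully home and released, and the job is handed in at about 13.5 s. The depth picture showed the thread gaps, so I lined the cap's lugs up with them. The cap dropped straight into a real start without crossing, and turned freely clockwise to a firm stop.

- **Height and fit:** the cap's top reads 46.6 mm above the unit's top, against 46 mm expected. The camera was reading the cap about 0.5 to 0.9 mm high beforehand, so that agrees with fully home. The cap is on the axis within about 0.2 mm and not tilted.
- **Torque:** the wrist sensor peaked at about 0.31 N·m. The cap's yaw after release suggests the neck was twisted about 0.16 rad (roughly 0.5 N·m), more than the sensor showed but still under the 0.2 rad limit. By that same yaw the stop came at about 72°.
- **Other objects:** the battery, relay box, and red and purple caps are where they were in the last pictures. I didn't see the larger round cap clearly in those pictures, but nothing went near it. The gripper was open and clear of everything at hand-in.

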